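Centre-punch a bell shell on the stake

TASK

Take the steel bell shell off its sloped rest, turn it mouth down and put it over the upright steel peg so that it sits upright with its crown resting on the peg, centred on it, and let go. Then take the spring punch from its wooden holder, press it straight down on the cross scribed at the centre of the crown until its spring trips with a snap, stop there, and stand the punch back in its holder. Set things down rather than drop them, snap the punch nowhere else, and leave the other things on the bench alone.

Things in the scene. Friction and masses are not known exactly. Their poses are not given: they have to be found in the camera images.
- bell: loose dark steel cowbell shell, a hollow box open at the mouth, about 0.22 kg: 70 high, 54 wide (its y) with parallel narrow sides to grip, depth (its x) tapering from 46 at the mouth to 36 at the crown, wall and crown 3 thick. Origin: centre of the mouth opening; z runs from the mouth to the crown. At the start it lies on a broad face (its -x face) on the rest, crown towards the robot and up, its z axis about 36 degrees above level
- bell_crown (a point): centre of the crown's outer face, 70 mm along z from the bell's origin, where a 16 mm light cross is scribed; axes as the bell's
- rest: fixed wooden ramp the bell lies on, 40 wide (so the bell overhangs it by 7 on each side), sloping 40 degrees, high end (60 high) at its -x towards the robot, a 7 mm lip at the low +x end. Origin: centre of its foot on the bench
- stake_top (a point): centre of the flat top of a fixed upright round steel peg 22 in diameter; it stands 69 mm up from a 130 x 130 x 20 wooden base lying on the bench, so this point is 89 above the bench. With the bell home its crown rests on this top, the crown's outer face 3 mm above it, and the rim hangs 2 mm clear of the base
- punch: loose steel automatic centre punch about 0.13 kg, standing tip down in the holder. Origin: the point of its tip with the plunger out; z up along the tool. Plunger 7 in diameter from 0 to 18, nose 16 in diameter from 18 to 55, collar 32 in diameter from 55 to 62, dark knurled barrel to grip 20 in diameter from 62 to 145, cap to 152 mm
- punch_tip (a point): the point of the plunger, moves with it (blunt, 3 mm across)
- plunger (a joint): how far the plunger is pushed into the punch: 0 out, 0.014 m against its stop. A spring returns it: the push needed is about 3 N at first and climbs by about 1.5 N per mm, flattening out at 11 to 13 N; at about 7 to 9 mm the punch trips by itself with a snap and the resistance drops within a millimetre to about 5 N. Pushing on, it rises again and ends at the hard stop at 14 mm. Let up, the plunger comes out and the punch cocks itself again
- catch (a joint): the punch's inner toggle, in rad (not seen from outside): 0 cocked, about 0.4 just before the trip, 0.86 once tripped; over 0.75 counts as tripped
- holder_mouth (a point): centre of the top of the fixed wooden holder, a block 70 x 70 x 70 on the bench with an upright hole 24 (25 with play) in diameter right through. The punch hangs in it by its collar: its tip 55 mm below this point
- mallet: bystander: hammer lying on the bench, about 260 long, 26 high, origin at mid-length of its underside
- tin: bystander: open aluminium cup, 72 across, 60 high, origin under its centre
- small_bell: bystander: smaller finished bell, 44 wide and 55 high with a wire loop, standing mouth down; origin under its centre
Things that resemble listed ones, but are neither listed nor needed, are in the scene too. There is more than one size of the part that bears stake_top; the job needs the smallest.

How it is judged (in metres and radians):
On the way, in this order (a step that is already met when the one before it is completed fails the run):
1. the bell sits upright, mouth down over the peg, crown on the peg's top and centred on it, let go (horizontal distance between bell_crown and stake_top below 0.01 m and angle between bell's own z axis and vertical below 0.13 rad and z of bell_crown in the frame of stake_top between -0.002 and 0.008 m and contact force between the fingers and bell below 0.1 N and linear speed of bell below 0.02 m/s), for 0.2 s.
2. the punch, upright, is pressed on the crown's cross until it trips (horizontal distance between bell_crown and stake_top below 0.01 m and angle between bell's own z axis and vertical below 0.13 rad and z of bell_crown in the frame of stake_top between -0.002 and 0.008 m and value of joint catch above 0.75 rad and horizontal distance between punch_tip and bell_crown below 0.006 m and z of punch_tip in the frame of bell_crown between -0.004 and 0.003 m and angle between punch's own z axis and vertical below 0.17 rad and contact force between punch and bell above 1 N), for 0.05 s.
At the end, for the whole second after the job is handed in: The bell is still upright on the peg (tilt under 0.13 rad, crown's centre within 10 mm of the peg's axis and on its top), the punch stands back in its holder (within 8 mm of the hole's axis, tilt under 0.12 rad, collar down on the block within 6 mm), both let go and at rest (all of step 1 and horizontal distance between punch and holder_mouth below 0.008 m and angle between punch's own z axis and vertical below 0.12 rad and z of punch in the frame of holder_mouth between -0.061 and -0.049 m and contact force between the fingers and punch below 0.1 N and linear speed of punch below 0.02 m/s); the robot touches nothing.
It fails at once if the punch snaps elsewhere than on the crown's cross (more than 10 mm off) (value of joint catch above 0.75 rad and (horizontal distance between punch_tip and bell_crown above 0.01 m or z of punch_tip in the frame of bell_crown below -0.006 m)).
It fails at once if the punch is driven hard on after it has tripped (over 45 N on the bell) (contact force between punch and bell above 45 N).
It fails at once if the bell is dropped (contact force between the fingers and bell below 0.1 N and linear speed of bell above 0.45 m/s).
It fails at once if the punch is dropped (contact force between the fingers and punch below 0.1 N and linear speed of punch above 0.45 m/s).
It fails at once if a bystander (mallet, cup, small bell) is shifted by more than 15 mm (distance of any of mallet, tin, small_bell from where it was at the start of the episode above 0.015 m).
It also fails if it takes over 69 s, if anything falls off the work surface, if the arm or the gripper's body presses on something with over 40 N, if the wrist force passes 120 N, or if a joint passes its speed limit or range.

ROBOT

A 6-joint arm with a two-finger parallel gripper is mounted at the origin on the work surface. World frame = base frame: x ahead of the robot, y to its left, z up, the work surface at z = 0. Lengths are in m, angles in degrees, forces in N, time in s.
With the tool pointing down it reaches from about 0.4 to 0.825 m from the base axis. Payload 7 kg.
Tool frame: the origin (TCP) lies between the finger pads; the fingertips stand 22 mm ahead of it and the grasp point (between the pads) lies 3 mm ahead of it; z points along the fingers, y is the line along which they close (so a half turn about z gives the same grasp; the last joint's range is limited). The gripper opens to 88 mm and grips with 3 to 60 N. Pads are 19 mm wide; open, the fingers measure 130 mm over their backs; the gripper's body (78 mm by 193 mm) begins 47 mm behind the grasp point.
Start: joints at [91.851, 20.546, 0.682, 0, -70.136, -16.507], TCP at [0.171, 0.653, 0.222] pointing down, gripper open.
Joint ranges: [-176.03, 176.03], [-82.01, 121.73], [-58.28, 71.71], [-173.87, 95.51], [-174.79, -0.11], [-173.66, 173.66]. Speed limits (degrees/s): [136.94, 136.94, 172.46, 180, 180, 180].

INTERFACE

Orientations are given as [roll, pitch, yaw] about the fixed x, y, z axes, in that order (R = Rz(yaw) Ry(pitch) Rx(roll)).
In Python, from plant import ctrl gives the robot as it stands.
- The arm moves only by the tool apply_moves, never from a script. Its argument "targets" is a list of rows, each an object with "travel": the shift along the tool's x, y, z in mm, a list of three; "roll": the turn about the tool's z in degrees; "jaw": the finger opening in mm, from 0 to 87.6. In form: [{"travel": [tx, ty, tz], "roll": roll, "jaw": jaw}, ...]. A call has 1 to 10 rows; each row shifts and turns the commanded pose from where the row before left it, along the tool's axes as they then stand; what a row does not reach is not made up. A row lasts 1/10 s, in which the tool goes at most 50 mm and 8.59 degrees, less where a joint would pass 70% of its speed; a pose out of reach is approached as far as the arm can. A call with a gripper value outside its range is refused whole. The fingers move at their own pace and stop on an object; the grip force is fixed at half the most. Time passes only in rows, so rows that do not move let the fingers close. It gives the time, the measured TCP pose, the force, the opening and the grip force at its end, in the units of the state.
- ctrl.get_obs(): the state, without advancing time (a new reading comes with each control period).
- ctrl.snapshot(name): name is "scene" or "top"; returns the picture (420x560x3 uint8, red, green, blue); there is no depth.
- ctrl.calibration(name): a dict with "K" (3x3 intrinsics, pixels), "extrinsics" (4x4, takes a point from camera to world coordinates). Camera axes: x right, y down, z forward; pixel columns grow to the right and rows downward; lengths in m; the calibration is good to about 2 mm. A picture is of the moment at which its call begins. calibration takes no time and is no camera call.
- ctrl.close_job(): hands the job in; it is judged then, once.
The state is a dict: "clock": time; "joint_pos": joint angles; "qvel": joint speeds; "tau": joint torques, N m; "tool_pos": TCP position; "orientation": TCP orientation; "force": force on the tool from outside, world axes, zero at the start; "moment": the same for the moment, N m; "opening": finger opening in m; "gripper_force": force on a finger pad.
Only numpy, scipy, OpenCV 4.12 (cv2) and the standard library are available. Lean on these libraries where they do the work, as an engineer would, in place of code of your own. Each camera call takes 0.05 s, during which the arm holds its last target. There are 200 camera calls.

## Working session

There is one attempt and no reset: what is moved stays moved. The work goes in short steps, Python scripts to look and compute and a tool call to move; the robot and the scene stay as the last step left them, time stands still between calls to the robot, and variables do not carry over. Pictures are saved under pics/ and viewed, at most 10 in all, crops included, and the job is handed in when it is done.

Besides the shell and the picture viewer there is one more tool, called after ">>>" by a JSON object that holds its "fn" and its "kwargs", one argument or row to a line. apply_moves: Moves the arm, as the interface text tells. Its arguments: {"type":"object","properties":{"targets":{"type":"array","items":{"type":"object","properties":{"travel":{"type":"array","items":{"type":"number"}},"roll":{"type":"number"},"jaw":{"type":"number"}}}}},"required":["targets"]}

```bash
mkdir -p pics; ls; python3 - <<'E'
from plant import ctrl
import cv2
for n in ("scene","top"):
    im=ctrl.snapshot(n); cv2.imwrite(f"pics/{n}0.png",im[:,:,::-1])
    c=ctrl.calibration(n); print(n,c["K"],c["extrinsics"])
o=ctrl.get_obs(); print(o)
E
```

```text
pics
scene [[463.95652785   0.         287.19849816]
 [  0.         463.95652785 204.69764708]
 [  0.           0.           1.        ]] [[-0.88476665  0.27881829 -0.37342781  0.93882715]
 [ 0.46581913  0.5534393  -0.69044731  0.76080014]
 [ 0.01416029 -0.78483457 -0.61954353  0.75598442]
 [ 0.          0.          0.          1.        ]]
top [[432.98527361   0.         281.68168875]
 [  0.         432.98527361 206.64045555]
 [  0.           0.           1.        ]] [[ 1.01787912e-02 -9.94693888e-01  1.02374122e-01  4.12405477e-01]
 [-9.99913182e-01 -9.26821843e-03  9.36630504e-03 -2.01815296e-04]
 [-8.36778065e-03 -1.02460572e-01 -9.94701871e-01  1.17761732e+00]
 [ 0.00000000e+00  0.00000000e+00  0.00000000e+00  1.00000000e+00]]
{'clock': 0.1, 'joint_pos': array([ 9.18507621e+01,  2.05866660e+01,  6.39525525e-01, -1.81357070e-02,
       -7.01364030e+01, -1.65068355e+01]), 'qvel': array([ 0.0327783 , -0.01469488,  0.10807669,  0.08761181,  0.0799406 ,
       -0.07202569]), 'tau': array([-2.09926337e-03, -5.84162378e+01,  2.93753189e+01,  7.01554433e+00,
        1.02132460e-02, -4.06523191e-05]), 'tool_pos': array([0.17069863, 0.65259935, 0.22122646]), 'orientation': array([ 1.79915055e+02, -7.39233462e-03, -1.46622425e+01]), 'force': array([-0.55789362, -0.18044228,  0.0446941 ]), 'moment': array([ 0.02449135,  0.00530097, -0.0492016 ]), 'gripper_force': 0.0, 'opening': 0.08761286630754038}
```

View pics/scene0.png

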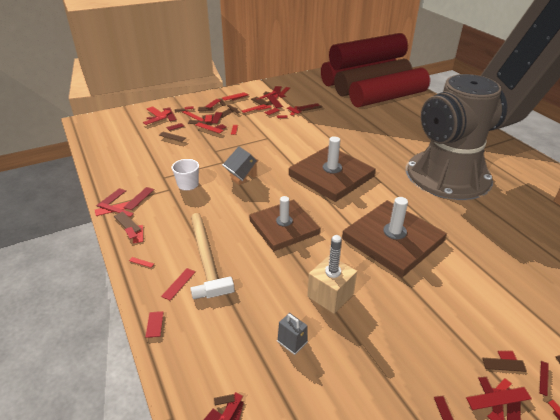

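View pics/top0.png

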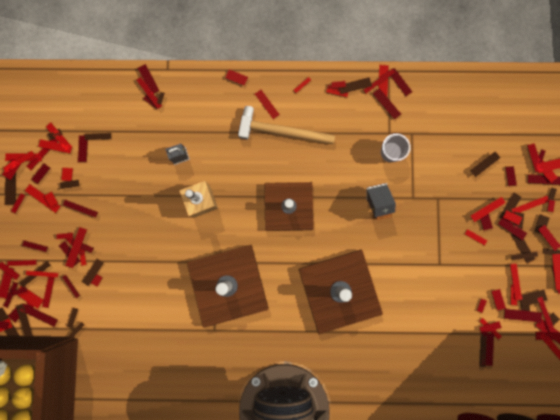

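Candidate pegs in the top view are at (289,205), (226,288) and (341,294). The first has the smallest base, about 48 px or 130 mm, so it should be the one. I'll confirm it in enlarged crops.

```bash
python3 - <<'E'
import cv2,numpy as np
t=cv2.imread("pics/top0.png");s=cv2.imread("pics/scene0.png")
a=cv2.resize(t[140:240,165:425],None,fx=3,fy=3,interpolation=cv2.INTER_CUBIC)
b=cv2.resize(s[130:250,215:325],None,fx=2.25,fy=2.25,interpolation=cv2.INTER_CUBIC)
cv2.imwrite("pics/c1.png",a)
# scene crops: bell, stake, holder at 5x (each 53 wide)
w=[s[140:200,214:267],s[185:245,250:303] ,s[228:288,308:361]]
cv2.imwrite("pics/c2.png",np.hstack([cv2.resize(x,None,fx=5,fy=5,interpolation=cv2.INTER_CUBIC) for x in w]))
E
```

```text
(no output)
```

View pics/c1.png

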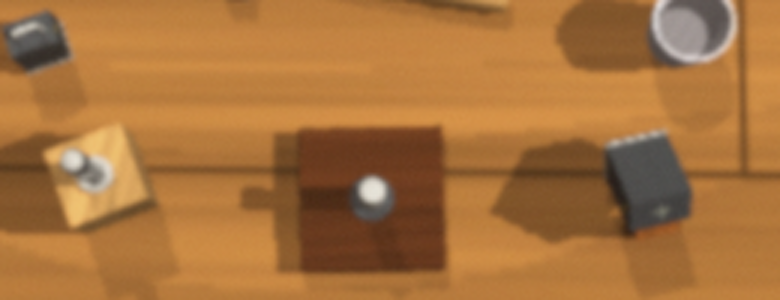

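View pics/c2.png

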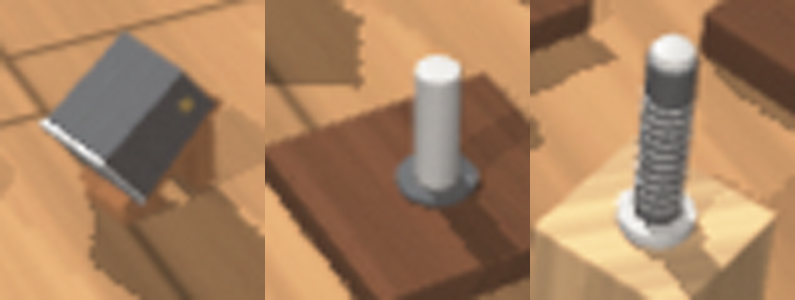

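```bash
cat > h.py <<'E'
import numpy as np
from plant import ctrl
from scipy.optimize import least_squares
from scipy.spatial.transform import Rotation as Ro
C={n:ctrl.calibration(n) for n in("scene","top")}
def proj(n,P):
    E=np.linalg.inv(C[n]["extrinsics"]);P=np.atleast_2d(P)@E[:3,:3].T+E[:3,3]
    p=P@np.array(C[n]["K"]).T; return p[:,:2]/p[:,2:]
def tri(obs): # [(cam,pix,offset_from_point)]
    f=lambda x:np.concatenate([proj(n,x+np.array(o))[0]-p for n,p,o in obs])
    r=least_squares(f,[.5,0,.1]); return r.x,r.fun
def plane(n,p,z):
    r=least_squares(lambda x:proj(n,[x[0],x[1],z])[0]-p,[.5,0]); return r.x
E
python3 - <<'E'
from h import *
np.set_printoptions(precision=4,suppress=True)
T=lambda x,y:np.array([(x+.5)/3-.5+165,(y+.5)/3-.5+140])
S=lambda x,y,k:np.array([(x-265*k+.5)/5-.5+[214,250,308][k],(y+.5)/5-.5+[140,185,228][k]])
print("peg tri",tri([("top",T(373,187),[0,0,0]),("scene",S(438,70,1),[0,0,0])]),plane("top",T(373,187),.089),plane("scene",S(438,70,1),.089))
print("base",plane("top",T(371,198),.02))
print("collar",plane("top",T(94,174),.077),plane("scene",S(656,212,2),.077))
print("holder", plane("top",T(97,176.5),.07),"corners",[plane("top",T(*c),.07) for c in((43,150),(120,123),(152,205),(73,228))])
print("cap",plane("top",T(73,160),.165),plane("scene",S(672,47,2),.165))
V=lambda m,sx,sy:[sx*(.023 if m==0 else .018),sy*.027,0 if m==0 else .07]
obs=[("top",T(606,143),V(0,1,1)),("top",T(663,132),V(0,1,-1)),("top",T(632,203),V(1,1,1)),("top",T(690,186),V(1,1,-1)),("top",T(661,211),[0,0,.07]),
("scene",S(43,122,0),V(0,1,-1)),("scene",S(105,160,0),V(0,1,1)),("scene",S(125,35,0),V(1,1,-1)),("scene",S(182,72,0),V(1,1,1)),("scene",S(215,103,0),V(1,-1,1)),("scene",S(143,203,0),V(0,-1,1))]
def RR(yaw,p): 
    s,c=np.sin(p),np.cos(p); return Ro.from_euler("z",yaw).as_matrix()@np.array([[s,0,-c],[0,1,0],[c,0,s]])
def f(x):
    R=RR(x[3],x[4]); return np.concatenate([proj(n,x[:3]+R@np.array(v))[0]-p for n,p,v in obs])
r=least_squares(f,[.5,-.2,.04,0,.63],loss="soft_l1")
x=r.x;print("bell",x[:3],np.degrees(x[3:]),f(x).round(1));R=RR(x[3],x[4]);print("crown",x[:3]+R@[0,0,.07],"at55",x[:3]+R@[0,0,.055],"z",R[:,2])
E
```

```text
peg tri (array([ 0.5343, -0.007 ,  0.0895]), array([-0.5194,  0.8165, -0.8945, -0.1214])) [ 0.5364 -0.0083] [ 0.5323 -0.0062]
base [ 0.5343 -0.0072]
collar [0.5468 0.2302] [0.5464 0.2326]
holder [0.5455 0.229 ] corners [array([0.5681, 0.2763]), array([0.5922, 0.2105]), array([0.5213, 0.181 ]), array([0.5009, 0.2483])]
cap [0.547  0.2287] [0.5461 0.2311]
bell [ 0.5729 -0.2396  0.0332] [13.4795 37.0821] [-0.7  0.4  0.3 -0.5 -0.9  0.8  0.6  1.7 -0.4  0.4 -0.8  0.6 -1.6  1.5
 -0.6 -1.2  0.  -0.6  0.  -0.6 -0.2  0.3]
crown [ 0.5186 -0.2526  0.0754] at55 [ 0.5302 -0.2498  0.0663] z [-0.7758 -0.186   0.603 ]
```

>>> {"fn": "apply_moves", "kwargs": {
  "targets": [
    {"travel": [0,0,0],"roll": -7,"jaw": 87},
    {"travel": [0,0,0],"roll": -7,"jaw": 87},
    {"travel": [0,0,0],"roll": -7,"jaw": 87},
    {"travel": [0,0,0],"roll": -7,"jaw": 87},
    {"travel": [25,37,0],"roll": 0,"jaw": 87},
    {"travel": [25,37,0],"roll": 0,"jaw": 87},
    {"travel": [25,37,0],"roll": 0,"jaw": 87},
    {"travel": [25,37,0],"roll": 0,"jaw": 87},
    {"travel": [25,37,0],"roll": 0,"jaw": 87},
    {"travel": [25,37,0],"roll": 0,"jaw": 87}
  ]
}}

```text
clock: 1.1
tool_pos: [0.3689, 0.4701, 0.2219]
orientation: [180.0, 0.0, 13.4]
force: [0.4, 1.6, -0.3]
opening: 0.087
gripper_force: 0.0
```

>>> {"fn": "apply_moves", "kwargs": {
  "targets": [
    {"travel": [25,37,0],"roll": 0,"jaw": 87},
    {"travel": [25,37,0],"roll": 0,"jaw": 87},
    {"travel": [25,37,0],"roll": 0,"jaw": 87},
    {"travel": [25,37,0],"roll": 0,"jaw": 87},
    {"travel": [-8,42,0],"roll": 0,"jaw": 87},
    {"travel": [-8,42,0],"roll": 0,"jaw": 87},
    {"travel": [-8,42,0],"roll": 0,"jaw": 87},
    {"travel": [-8,42,0],"roll": 0,"jaw": 87},
    {"travel": [-8,42,0],"roll": 0,"jaw": 87},
    {"travel": [-8,42,0],"roll": 0,"jaw": 87}
  ]
}}

```text
clock: 2.1
tool_pos: [0.5105, 0.0927, 0.2219]
orientation: [-180.0, 0.0, 13.4]
force: [0.3, 0.2, -0.5]
opening: 0.0869
gripper_force: 0.0
```

>>> {"fn": "apply_moves", "kwargs": {
  "targets": [
    {"travel": [-8,42,0],"roll": 0,"jaw": 87},
    {"travel": [-8,42,0],"roll": 0,"jaw": 87},
    {"travel": [-8,42,0],"roll": 0,"jaw": 87},
    {"travel": [-8,42,0],"roll": 0,"jaw": 87},
    {"travel": [-8,42,0],"roll": 0,"jaw": 87},
    {"travel": [-8,42,0],"roll": 0,"jaw": 87},
    {"travel": [0,0,0],"roll": 0,"jaw": 87},
    {"travel": [0,0,0],"roll": 0,"jaw": 87}
  ]
}}

```text
clock: 2.9
tool_pos: [0.5219, -0.1629, 0.2215]
orientation: [-180.0, 0.1, 13.2]
force: [-0.2, 0.1, -0.0]
opening: 0.0865
gripper_force: 0.0
```

>>> {"fn": "apply_moves", "kwargs": {
  "targets": [
    {"travel": [-6,43,0],"roll": 0,"jaw": 87},
    {"travel": [-6,43,0],"roll": 0,"jaw": 87},
    {"travel": [0,0,30],"roll": 0,"jaw": 87},
    {"travel": [0,0,40],"roll": 0,"jaw": 87},
    {"travel": [0,0,40],"roll": 0,"jaw": 87},
    {"travel": [0,0,30],"roll": 0,"jaw": 87},
    {"travel": [0,0,12],"roll": 0,"jaw": 87},
    {"travel": [0,0,0],"roll": 0,"jaw": 87},
    {"travel": [0,0,0],"roll": 0,"jaw": 87}
  ]
}}

```text
clock: 3.8
tool_pos: [0.5317, -0.248, 0.0714]
orientation: [179.9, -0.1, 13.4]
force: [-0.6, -0.1, 0.8]
opening: 0.0869
gripper_force: 0.0
```

```bash
python3 - <<'E'
from plant import ctrl
import cv2,numpy as np
s=ctrl.snapshot("scene")[:,:,::-1];t=ctrl.snapshot("top")[:,:,::-1]
cv2.imwrite("pics/p1.png",np.hstack([cv2.resize(s[110:230,180:280],(400,480)),cv2.resize(t[140:260,330:430],(400,480))]))
E
```

```text
(no output)
```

View pics/p1.png

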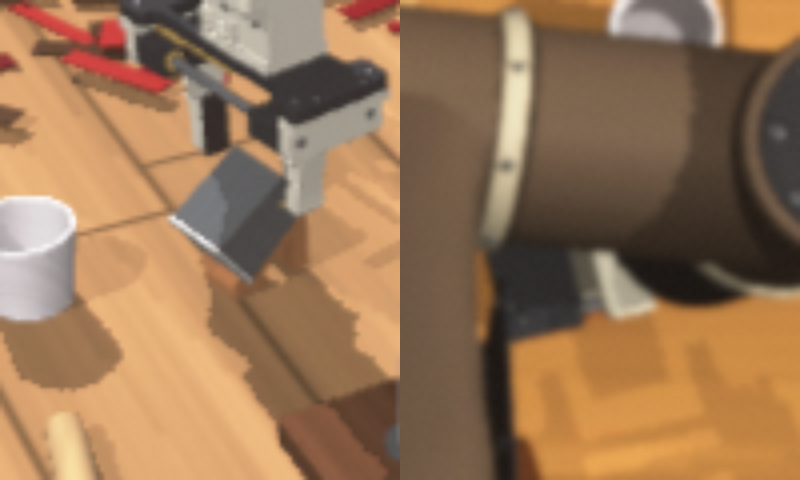

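The fingers straddle the crown end of the bell, with the near finger at (305,180) in the left crop and the rim at (210,245). Closing and lifting.

>>> {"fn": "apply_moves", "kwargs": {
  "targets": [
    {"travel": [0,0,1],"roll": 0,"jaw": 62},
    {"travel": [0,0,1],"roll": 0,"jaw": 58},
    {"travel": [0,0,0],"roll": 0,"jaw": 55},
    {"travel": [0,0,0],"roll": 0,"jaw": 52},
    {"travel": [0,0,0],"roll": 0,"jaw": 48},
    {"travel": [0,0,0],"roll": 0,"jaw": 45},
    {"travel": [0,0,0],"roll": 0,"jaw": 45},
    {"travel": [0,0,0],"roll": 0,"jaw": 45}
  ]
}}

```text
clock: 4.7
tool_pos: [0.5306, -0.2484, 0.0682]
orientation: [180.0, -0.0, 13.3]
force: [-0.7, -1.8, 2.0]
opening: 0.0536
gripper_force: 29.9
```

>>> {"fn": "apply_moves", "kwargs": {
  "targets": [
    {"travel": [0,0,-5],"roll": 0,"jaw": 45},
    {"travel": [0,0,-15],"roll": 0,"jaw": 45},
    {"travel": [0,0,-20],"roll": 0,"jaw": 45},
    {"travel": [0,0,-30],"roll": 0,"jaw": 45},
    {"travel": [0,0,-40],"roll": 0,"jaw": 45},
    {"travel": [0,0,-40],"roll": 0,"jaw": 45},
    {"travel": [0,0,0],"roll": 0,"jaw": 45},
    {"travel": [0,0,0],"roll": 0,"jaw": 45}
  ]
}}

```text
clock: 5.5
tool_pos: [0.5307, -0.248, 0.2189]
orientation: [180.0, -0.1, 13.3]
force: [-0.5, -0.0, -3.1]
opening: 0.0539
gripper_force: 29.9
```

```bash
python3 - <<'E'
from plant import ctrl
import cv2,numpy as np
s=ctrl.snapshot("scene")[:,:,::-1]
cv2.imwrite("pics/p2.png",cv2.resize(s[80:230,160:310],(600,600),interpolation=cv2.INTER_CUBIC))
E
```

```text
(no output)
```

View pics/p2.png

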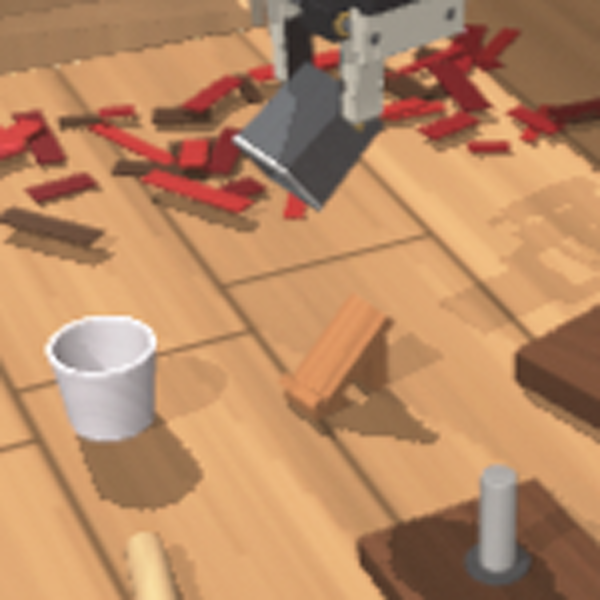

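The bell is gripped, with its rim at (280,175), but it didn't swing under gravity. I'll hook the lower inside of the rim behind the peg and push forward. That should pivot it in the pads to upright while it goes over the peg.

>>> {"fn": "apply_moves", "kwargs": {
  "targets": [
    {"travel": [-3,-47,0],"roll": 0,"jaw": 45},
    {"travel": [-3,-47,0],"roll": 0,"jaw": 45},
    {"travel": [-3,-47,0],"roll": 0,"jaw": 45},
    {"travel": [-3,-47,0],"roll": 0,"jaw": 45},
    {"travel": [-3,-45,0],"roll": 0,"jaw": 45},
    {"travel": [0,0,30],"roll": 0,"jaw": 45},
    {"travel": [0,0,40],"roll": 0,"jaw": 45},
    {"travel": [0,0,20],"roll": 0,"jaw": 45},
    {"travel": [0,0,0],"roll": 0,"jaw": 45},
    {"travel": [0,0,0],"roll": 0,"jaw": 45}
  ]
}}

```text
clock: 6.55
tool_pos: [0.4618, -0.0253, 0.1277]
orientation: [180.0, 0.1, 13.4]
force: [0.2, -0.6, 0.3]
opening: 0.0534
gripper_force: 29.9
```

```bash
python3 - <<'E'
from plant import ctrl
import cv2,numpy as np
s=ctrl.snapshot("scene")[:,:,::-1]
cv2.imwrite("pics/p3.png",cv2.resize(s[130:260,235:365],(600,600),interpolation=cv2.INTER_CUBIC))
E
```

```text
(no output)
```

View pics/p3.png

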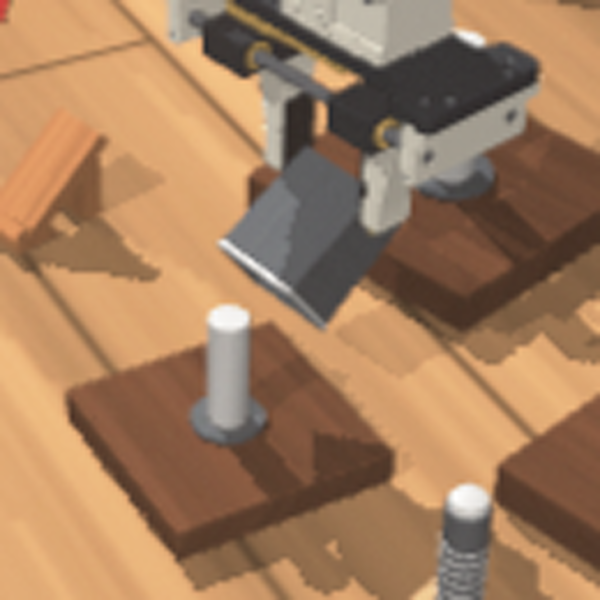

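>>> {"fn": "apply_moves", "kwargs": {
  "targets": [
    {"travel": [16,0,0],"roll": 0,"jaw": 45},
    {"travel": [14,0,0],"roll": 0,"jaw": 45},
    {"travel": [4,0,-1],"roll": 0,"jaw": 45},
    {"travel": [4,0,-1],"roll": 0,"jaw": 45},
    {"travel": [4,0,-1],"roll": 0,"jaw": 45},
    {"travel": [4,0,0],"roll": 0,"jaw": 45},
    {"travel": [4,0,0],"roll": 0,"jaw": 45},
    {"travel": [4,0,1],"roll": 0,"jaw": 45}
  ]
}}

```text
clock: 7.4
tool_pos: [0.5151, -0.0126, 0.1303]
orientation: [180.0, -0.0, 13.3]
force: [-4.3, -0.6, 1.2]
opening: 0.0536
gripper_force: 30.0
```

>>> {"fn": "apply_moves", "kwargs": {
  "targets": [
    {"travel": [4,0,1.5],"roll": 0,"jaw": 45},
    {"travel": [4,0,2],"roll": 0,"jaw": 45},
    {"travel": [4,0,2],"roll": 0,"jaw": 45},
    {"travel": [4,0,2],"roll": 0,"jaw": 45},
    {"travel": [4,0,2],"roll": 0,"jaw": 45},
    {"travel": [3,0,2],"roll": 0,"jaw": 45},
    {"travel": [2,0,1],"roll": 0,"jaw": 45},
    {"travel": [2,0,0],"roll": 0,"jaw": 45},
    {"travel": [0,0,0],"roll": 0,"jaw": 45}
  ]
}}

```text
clock: 8.3
tool_pos: [0.5406, -0.0064, 0.117]
orientation: [-180.0, 0.1, 13.3]
force: [-3.5, -1.0, -3.3]
opening: 0.0533
gripper_force: 30.0
```

```bash
python3 - <<'E'
from plant import ctrl
import cv2,numpy as np
s=ctrl.snapshot("scene")[:,:,::-1]
cv2.imwrite("pics/p4.png",cv2.resize(s[150:250,235:335],(600,600),interpolation=cv2.INTER_CUBIC))
E
```

```text
(no output)
```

View pics/p4.png

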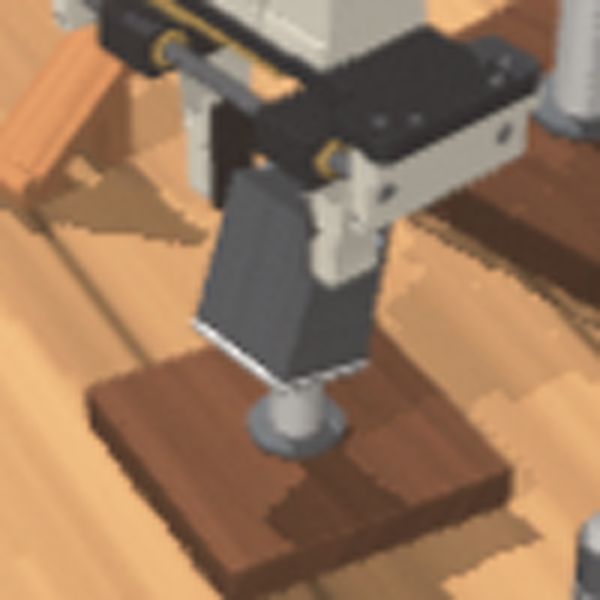

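It's nearly upright and over the peg, with the rim at (290,385) and the peg entering it. Centring and lowering until the crown touches.

>>> {"fn": "apply_moves", "kwargs": {
  "targets": [
    {"travel": [-2,0,3],"roll": 0,"jaw": 45},
    {"travel": [-2,0,6],"roll": 0,"jaw": 45},
    {"travel": [-2,0,8],"roll": 0,"jaw": 45},
    {"travel": [0,0,8],"roll": 0,"jaw": 45},
    {"travel": [0,0,4],"roll": 0,"jaw": 45},
    {"travel": [0,0,2],"roll": 0,"jaw": 45},
    {"travel": [0,0,0],"roll": 0,"jaw": 45}
  ]
}}

```text
clock: 9.05
tool_pos: [0.5383, -0.0069, 0.0874]
orientation: [180.0, -0.3, 13.4]
force: [6.8, 0.7, -2.0]
opening: 0.0537
gripper_force: 30.0
```

>>> {"fn": "apply_moves", "kwargs": {
  "targets": [
    {"travel": [0,0,1.5],"roll": 0,"jaw": 45},
    {"travel": [0,0,1.5],"roll": 0,"jaw": 45},
    {"travel": [0,0,0],"roll": 0,"jaw": 45}
  ]
}}

```text
clock: 9.35
tool_pos: [0.5391, -0.0068, 0.0852]
orientation: [180.0, -0.4, 13.4]
force: [7.3, 0.6, 3.3]
opening: 0.0533
gripper_force: 30.0
```

>>> {"fn": "apply_moves", "kwargs": {
  "targets": [
    {"travel": [2,0,0],"roll": 0,"jaw": 45},
    {"travel": [2,0,0],"roll": 0,"jaw": 45},
    {"travel": [2,0,0],"roll": 0,"jaw": 45},
    {"travel": [2,0,0],"roll": 0,"jaw": 45},
    {"travel": [1,0,0],"roll": 0,"jaw": 45},
    {"travel": [0,0,0],"roll": 0,"jaw": 45}
  ]
}}

```text
clock: 9.95
tool_pos: [0.5423, -0.0061, 0.0825]
orientation: [-180.0, 0.2, 13.3]
force: [-4.2, -1.0, -1.8]
opening: 0.0534
gripper_force: 30.0
```

>>> {"fn": "apply_moves", "kwargs": {
  "targets": [
    {"travel": [-1,0,1],"roll": 0,"jaw": 45},
    {"travel": [-1,0,1],"roll": 0,"jaw": 45},
    {"travel": [0,0,1],"roll": 0,"jaw": 45},
    {"travel": [0,0,0],"roll": 0,"jaw": 45}
  ]
}}

```text
clock: 10.35
tool_pos: [0.5418, -0.0061, 0.0804]
orientation: [-180.0, 0.0, 13.3]
force: [-1.9, -1.4, -0.6]
opening: 0.0532
gripper_force: 30.0
```

>>> {"fn": "apply_moves", "kwargs": {
  "targets": [
    {"travel": [-1,0,1],"roll": 0,"jaw": 45},
    {"travel": [0,0,1],"roll": 0,"jaw": 45},
    {"travel": [0,0,0],"roll": 0,"jaw": 45}
  ]
}}

```text
clock: 10.65
tool_pos: [0.5418, -0.0061, 0.0789]
orientation: [180.0, -0.1, 13.4]
force: [-0.6, 0.3, 1.2]
opening: 0.0536
gripper_force: 30.0
```

```bash
python3 - <<'E'
from plant import ctrl
import cv2,numpy as np
s=ctrl.snapshot("scene")[:,:,::-1]
cv2.imwrite("pics/p5.png",cv2.resize(s[150:250,235:335],(600,600),interpolation=cv2.INTER_CUBIC))
E
```

```text
(no output)
```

View pics/p5.png

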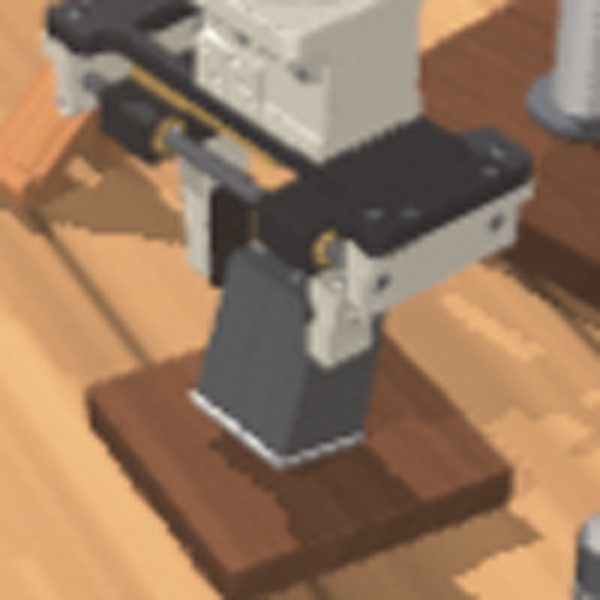

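The bell is down over the peg, with the rim at (285,463) just above the base. Releasing gently and retreating straight up.

>>> {"fn": "apply_moves", "kwargs": {
  "targets": [
    {"travel": [0,0,0],"roll": 0,"jaw": 56},
    {"travel": [0,0,0],"roll": 0,"jaw": 60},
    {"travel": [0,0,0],"roll": 0,"jaw": 70},
    {"travel": [0,0,0],"roll": 0,"jaw": 80},
    {"travel": [0,0,0],"roll": 0,"jaw": 86},
    {"travel": [0,0,-10],"roll": 0,"jaw": 86},
    {"travel": [0,0,-30],"roll": 0,"jaw": 86},
    {"travel": [0,0,-50],"roll": 0,"jaw": 86},
    {"travel": [0,0,-50],"roll": 0,"jaw": 86},
    {"travel": [0,0,-30],"roll": 0,"jaw": 86}
  ]
}}

```text
clock: 11.7
tool_pos: [0.5421, -0.0064, 0.2538]
orientation: [180.0, -0.3, 13.4]
force: [1.0, -0.7, 0.3]
opening: 0.0862
gripper_force: 0.0
```

>>> {"fn": "apply_moves", "kwargs": {
  "targets": [
    {"travel": [0,-45,-20],"roll": 0,"jaw": 70},
    {"travel": [0,-48,0],"roll": 0,"jaw": 60},
    {"travel": [0,-48,0],"roll": 0,"jaw": 60},
    {"travel": [0,-48,0],"roll": 0,"jaw": 60},
    {"travel": [0,-48,0],"roll": 0,"jaw": 60},
    {"travel": [0,0,0],"roll": 0,"jaw": 60},
    {"travel": [0,0,0],"roll": 0,"jaw": 60}
  ]
}}

```text
clock: 12.4
tool_pos: [0.4858, 0.2252, 0.2691]
orientation: [-180.0, -0.0, 13.5]
force: [0.2, -0.8, -0.1]
opening: 0.0601
gripper_force: 0.0
```

```bash
python3 - <<'E'
from plant import ctrl
import cv2,numpy as np
s=ctrl.snapshot("scene")[:,:,::-1];t=ctrl.snapshot("top")[:,:,::-1]
cv2.imwrite("pics/s6.png",s);cv2.imwrite("pics/t6.png",t)
a=cv2.resize(s[170:250,245:325],(400,400),interpolation=cv2.INTER_CUBIC);b=cv2.resize(t[165:245,250:330],(400,400),interpolation=cv2.INTER_CUBIC)
cv2.imwrite("pics/p6.png",np.hstack([a,b]))
E
```

```text
(no output)
```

View pics/p6.png

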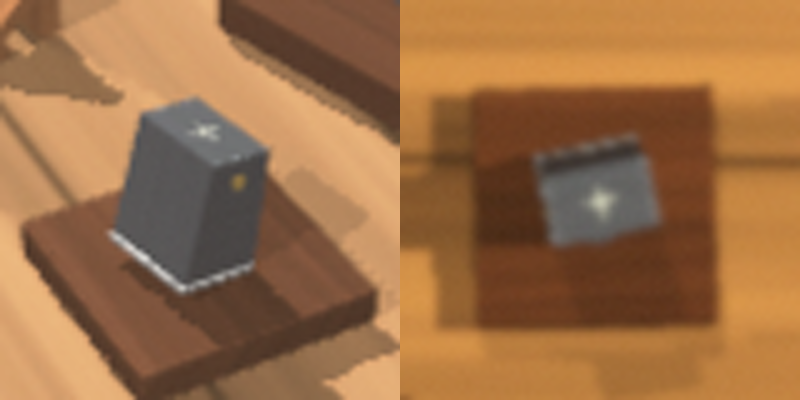

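The bell stands upright on the peg. The cross is at (204,132) in the left crop and (600,203) in the right crop.

```bash
python3 - <<'E'
from h import *
np.set_printoptions(precision=4,suppress=True)
a=np.array([204.5/5-.5+245,132.5/5-.5+170]);b=np.array([200.5/5-.5+250,203.5/5-.5+165])
print(tri([("scene",a,[0,0,0]),("top",b,[0,0,0])]),plane("scene",a,.092),plane("top",b,.092))
E
```

```text
(array([ 0.5276, -0.0097,  0.0928]), array([-0.1109, -0.0148, -0.0642,  0.1006])) [ 0.5269 -0.0105] [ 0.528  -0.0099]
```

>>> {"fn": "apply_moves", "kwargs": {
  "targets": [
    {"travel": [30,5,0],"roll": 0,"jaw": 60},
    {"travel": [30,4,0],"roll": 0,"jaw": 60},
    {"travel": [0,0,0],"roll": 0,"jaw": 60},
    {"travel": [0,0,0],"roll": 0,"jaw": 60}
  ]
}}

```text
clock: 12.9
tool_pos: [0.5473, 0.2277, 0.2681]
orientation: [180.0, 0.1, 13.2]
force: [-0.1, -0.2, 0.6]
opening: 0.0603
gripper_force: 0.0
```

```bash
python3 - <<'E'
from h import *
np.set_printoptions(precision=4,suppress=True)
V=lambda m,sx,sy:[sx*(.023 if m==0 else .018),sy*.027,0 if m==0 else .07]
S=lambda x,y:np.array([(x+.5)/5-.5+245,(y+.5)/5-.5+170]);T=lambda x,y:np.array([(x-399.5)/5-.5+250,(y+.5)/5-.5+165])
obs=[("scene",S(110,233),V(0,1,-1)),("scene",S(182,291),V(0,1,1)),("scene",S(252,267),V(0,-1,1)),
("scene",S(142,112),V(1,1,-1)),("scene",S(211,167),V(1,1,1)),("scene",S(269,150),V(1,-1,1)),("scene",S(196,98),V(1,-1,-1)),("scene",S(204,132),[0,0,.07]),
("top",T(600,203),[0,0,.07]),("top",T(535,155),V(0,1,1)),("top",T(636,135),V(0,1,-1)),("top",T(550,246),V(1,-1,1)),("top",T(660,222),V(1,-1,-1)),("top",T(543,180),V(1,1,1)),("top",T(648,158),V(1,1,-1))]
def f(x):
    R=Ro.from_euler("zyx",x[3:]).as_matrix(); return np.concatenate([proj(n,x[:3]+R@np.array(v))[0]-p for n,p,v in obs])
r=least_squares(f,[.53,0,.02,.23,0,0],loss="soft_l1");x=r.x
R=Ro.from_euler("zyx",x[3:]).as_matrix();print(x[:3],np.degrees(x[3:]),"crown",x[:3]+R@[0,0,.07],f(x).round(1))
# board centre from top view at z=.02: corners seen in right crop
print(np.mean([plane("top",T(*c),.02) for c in((470,88),(712,86),(717,327),(471,328))],0))
E
```

```text
[ 0.5416 -0.0069  0.0257] [ 11.9713 -11.3423   2.214 ] crown [ 0.5278 -0.0095  0.0942] [-0.3  0.6 -0.8  0.4 -0.4  0.5 -0.7 -0.3  0.  -0.2 -0.1 -0.2  0.  -0.5
 -0.1 -0.4 -0.1 -0.   0.1  0.7 -0.3  0.8  0.7  0.4 -0.3  1.1 -0.7 -0.3
 -0.6 -0.1]
[ 0.5337 -0.0065]
```

The fit shows the bell is still tilted about 11° (crown back, mouth forward), so it isn't seated. I'll push the crown forward with closed fingers from the robot side, then feel whether it's seated.

>>> {"fn": "apply_moves", "kwargs": {
  "targets": [
    {"travel": [-20,37.5,0],"roll": 0,"jaw": 20},
    {"travel": [-20,37.5,0],"roll": 0,"jaw": 0},
    {"travel": [-20,37.5,0],"roll": 0,"jaw": 0},
    {"travel": [-21,37.5,0],"roll": 0,"jaw": 0},
    {"travel": [-21,37.5,0],"roll": 0,"jaw": 0},
    {"travel": [-21,37.5,0],"roll": 0,"jaw": 0},
    {"travel": [0,0,45],"roll": 0,"jaw": 0},
    {"travel": [0,0,45],"roll": 0,"jaw": 0},
    {"travel": [0,0,40],"roll": 0,"jaw": 0},
    {"travel": [0,0,0],"roll": 0,"jaw": 0}
  ]
}}

```text
clock: 13.9
tool_pos: [0.4747, -0.0196, 0.1347]
orientation: [-180.0, 0.5, 13.2]
force: [-0.5, -0.2, 0.1]
opening: 0.0005
gripper_force: 0.0
```

>>> {"fn": "apply_moves", "kwargs": {
  "targets": [
    {"travel": [0,0,30],"roll": 0,"jaw": 0},
    {"travel": [0,0,5],"roll": 0,"jaw": 0},
    {"travel": [8,0,0],"roll": 0,"jaw": 0},
    {"travel": [5,0,0],"roll": 0,"jaw": 0},
    {"travel": [3,0,0],"roll": 0,"jaw": 0},
    {"travel": [2,0,0],"roll": 0,"jaw": 0},
    {"travel": [0,0,0],"roll": 0,"jaw": 0}
  ]
}}

```text
clock: 14.6
tool_pos: [0.497, -0.0137, 0.1041]
orientation: [-180.0, -0.0, 13.3]
force: [-0.0, 0.7, -0.3]
opening: 0.0005
gripper_force: 0.0
```

>>> {"fn": "apply_moves", "kwargs": {
  "targets": [
    {"travel": [2,0,1],"roll": 0,"jaw": 0},
    {"travel": [2,0,1],"roll": 0,"jaw": 0},
    {"travel": [1,0,0],"roll": 0,"jaw": 0},
    {"travel": [1,0,0],"roll": 0,"jaw": 0},
    {"travel": [0,0,0],"roll": 0,"jaw": 0}
  ]
}}

```text
clock: 15.1
tool_pos: [0.5024, -0.0124, 0.1015]
orientation: [180.0, 0.0, 13.3]
force: [0.1, 0.9, 0.0]
opening: 0.0004
gripper_force: 0.0
```

>>> {"fn": "apply_moves", "kwargs": {
  "targets": [
    {"travel": [1,0,0],"roll": 0,"jaw": 0},
    {"travel": [1,0,0],"roll": 0,"jaw": 0},
    {"travel": [0,0,0],"roll": 0,"jaw": 0}
  ]
}}

```text
clock: 15.4
tool_pos: [0.5044, -0.0119, 0.1016]
orientation: [180.0, -0.0, 13.3]
force: [-0.1, -0.1, 0.6]
opening: 0.0006
gripper_force: 0.0
```

```bash
cat >> h.py <<'E'
import cv2
def shift(name,ref,box):
    x0,y0,x1,y1=box;t=cv2.imread(ref)[y0:y1,x0:x1]
    im=ctrl.snapshot(name)[:,:,::-1].copy();W=im[y0-8:y1+8,x0-8:x1+8]
    k=4;up=lambda a:cv2.resize(a,None,fx=k,fy=k,interpolation=cv2.INTER_CUBIC)
    r=cv2.matchTemplate(up(W),up(t),cv2.TM_CCOEFF_NORMED);_,m,_,l=cv2.minMaxLoc(r)
    return (l[0]/k-8,l[1]/k-8,round(m,3))
CROSS=(279,190,292,203);RIM=(264,212,298,231)
E
python3 - <<'E'
from h import *
print("cross",shift("scene","pics/s6.png",CROSS),"rim",shift("scene","pics/s6.png",RIM))
E
```

```text
cross (0.0, 0.0, 0.884) rim (0.0, 0.0, 0.999)
```

>>> {"fn": "apply_moves", "kwargs": {
  "targets": [
    {"travel": [1,0,0],"roll": 0,"jaw": 0},
    {"travel": [1,0,0],"roll": 0,"jaw": 0},
    {"travel": [1,0,0],"roll": 0,"jaw": 0},
    {"travel": [1,0,0],"roll": 0,"jaw": 0},
    {"travel": [0,0,0],"roll": 0,"jaw": 0}
  ]
}}

```text
clock: 16.0
tool_pos: [0.5083, -0.011, 0.1015]
orientation: [180.0, -0.0, 13.3]
force: [-0.0, -0.6, 0.1]
opening: 0.0005
gripper_force: 0.0
```

```bash
python3 - <<'E'
from h import *
print("cross",shift("scene","pics/s6.png",CROSS),"rim",shift("scene","pics/s6.png",RIM),ctrl.get_obs()["force"])
E
```

```text
cross (0.0, 0.25, 0.838) rim (0.0, 0.0, 0.999) [-0.01656136 -0.68908165 -0.29403864]
```

>>> {"fn": "apply_moves", "kwargs": {
  "targets": [
    {"travel": [1,0,0],"roll": 0,"jaw": 0},
    {"travel": [1,0,0],"roll": 0,"jaw": 0},
    {"travel": [1,0,0],"roll": 0,"jaw": 0},
    {"travel": [0,0,0],"roll": 0,"jaw": 0}
  ]
}}

```text
clock: 16.5
tool_pos: [0.5112, -0.0103, 0.1016]
orientation: [180.0, -0.0, 13.3]
force: [0.8, 0.0, -0.2]
opening: 0.0008
gripper_force: 0.0
```

```bash
python3 - <<'E'
from h import *
print("cross",shift("scene","pics/s6.png",CROSS),"rim",shift("scene","pics/s6.png",RIM),ctrl.get_obs()["force"])
print(proj("scene",[[.528,-.0095,.092],[.532,-.0085,.092],[.5416,-.007,.022],[.5376,-.008,.022]]))
im=ctrl.snapshot("scene")[:,:,::-1];cv2.imwrite("pics/s7.png",im)
d=cv2.absdiff(im,cv2.imread("pics/s6.png")).max(2)
ys,xs=np.where(d[185:235,262:302]>25);print(len(xs),xs.min()+262,xs.max()+262,ys.min()+185,ys.max()+185)
for r in range(185,206): print(r,"".join("#" if v>25 else "." for v in d[r,262:310]))
E
```

```text
cross (0.0, 0.25, 0.789) rim (0.0, 0.0, 0.999) [0.75239333 0.18281028 0.3817871 ]
[[285.19457588 196.34508852]
 [283.88777212 197.03581665]
 [280.40368412 221.22661201]
 [281.67259263 220.51292015]]
156 284 300 185 202
185 ......................#################...######
186 ......................#################...######
187 ......................#################...######
188 ........................##############....######
189 .........................#############.....#####
190 ..........................############......##..
191 ..........................##########............
192 .............................#####..............
193 ................................................
194 ................................................
195 ................................................
196 ................................................
197 ...........................######...............
198 ...........................#######..............
199 ......................##############............
200 ......................############..............
201 .......................########.#...............
202 .........................###....................
203 ................................................
204 ................................................
205 ................................................
```

>>> {"fn": "apply_moves", "kwargs": {
  "targets": [
    {"travel": [1,0,0],"roll": 0,"jaw": 0},
    {"travel": [1,0,0],"roll": 0,"jaw": 0},
    {"travel": [1,0,0],"roll": 0,"jaw": 0},
    {"travel": [0,0,0],"roll": 0,"jaw": 0}
  ]
}}

```text
clock: 17.05
tool_pos: [0.5142, -0.0096, 0.1015]
orientation: [180.0, -0.0, 13.3]
force: [0.3, 0.2, 0.9]
opening: 0.0004
gripper_force: 0.0
```

```bash
python3 - <<'E'
from h import *
print("cross",shift("scene","pics/s6.png",CROSS),"rim",shift("scene","pics/s6.png",RIM),ctrl.get_obs()["force"])
im=ctrl.snapshot("scene")[:,:,::-1]
d=cv2.absdiff(im,cv2.imread("pics/s6.png")).max(2)
for r in range(185,234): print(r,"".join("#" if v>25 else "." for v in d[r,262:310]))
E
```

```text
cross (0.0, 0.0, 0.725) rim (0.0, 0.0, 0.999) [0.43227279 0.66560794 0.24031783]
185 .....................#################...#######
186 .....................#################...#######
187 .....................#################....######
188 ......................################....######
189 .......................##############.....######
190 ........................#############......##...
191 .........................###########............
192 ..........................########..............
193 .............................###................
194 ................................................
195 ................................................
196 ................................................
197 ..........................#######...............
198 ..........................########..............
199 ......................##############............
200 ......................############..............
201 .......................########.................
202 .........................###....................
203 ................................................
204 ........
[... 877 characters left out ...]
...........
221 ................................................
222 ................................................
223 ................................................
224 ................................................
225 ................................................
226 ................................................
227 ................................................
228 ................................................
229 ................................................
230 ................................................
231 ................................................
232 ................................................
233 ................................................
```

```bash
python3 - <<'E'
from h import *
for z in (.0795,.09,.095,.1,.105): print(z,proj("scene",[.5142,-.0096,z]).round(1),proj("scene",[.5235,-.0074,z]).round(1))
E
```

```text
0.0795 [[290.2 198.9]] [[287.2 200.5]]
0.09 [[290.3 195.4]] [[287.3 197. ]]
0.095 [[290.3 193.7]] [[287.3 195.3]]
0.1 [[290.4 192. ]] [[287.3 193.6]]
0.105 [[290.4 190.3]] [[287.4 191.9]]
```

```bash
python3 - <<'E'
from h import *
im=cv2.cvtColor(ctrl.snapshot("scene"),cv2.COLOR_RGB2GRAY);a=cv2.cvtColor(cv2.imread("pics/s6.png"),cv2.COLOR_BGR2GRAY)
print("     "+" ".join(f"{c:3d}" for c in range(276,306)))
for r in range(180,204): print(r,"N"," ".join(f"{v:3d}" for v in im[r,276:306]))
for r in range(184,204,2): print(r,"O"," ".join(f"{v:3d}" for v in a[r,276:306]))
E
```

```text
276 277 278 279 280 281 282 283 284 285 286 287 288 289 290 291 292 293 294 295 296 297 298 299 300 301 302 303 304 305
180 N 173 176 177 178 178 178 179 184 189 186 162  83  97 162 182 182 174 152 158 148 149 147 146 133  94  85  98 137 188 189
181 N 171 174 176 177 178 178 179 185 186 172 144  96  95 165 189 189 185 171 153 149 148 148 148 136  93  69  75 129 188 189
182 N 170 172 175 176 177 177 180 184 189 187 170 105  83 149 189 189 190 180 148 149 148 148 148 143 115  78  61 120 188 188
183 N 172 169 172 174 176 178 178 184 189 188 170  99  58 122 188 188 192 188 148 149 148 148 147 141 127 116  97 132 189 186
184 N 171 171 170 173 176 176 179 185 188 186 162  94  51  99 169 188 188 175 150 149 148 148 148 139 129 126 120 140 187 185
185 N 172 172 170 170 172 174 178 184 188 187 160  75  51  95 164 189 183 164 150 149 149 149 148 162 166 109 111 142 188 185
186 N 172 173 170 169 170 173 178 184 190 187 159  69  89 155 183 189 182 156 151 150 150 149 152 159 171 160 147 141 190 189
187 N 172 171 172 170 170 171 175 181 187 186 159  70 113 184 189 188 176 150 150 151 151 151 147 
[... 2603 characters left out ...]
39 162 170 170 169 169 170 170 170 171 170 172 174 178 178 179 182 185
194 O 111 116 116 116 115 114 113 120 128 116 116 115 114 117 126 144 162 171 169 169 168 168 170 170 171 173 176 176 178 180
196 O  87  93 103 114 115 116 129 146 154 199 178 154 122 114 115 113 116 124 147 169 169 168 167 168 169 169 168 172 174 176
198 O  87  87  87  89  95 106 114 115 115 115 117 124 122 114 115 115 115 115 115 118 132 154 168 168 169 169 169 168 170 171
200 O  87  86  85  88  87  88  89  96 110 115 115 114 114 113 112 112 114 113 114 109  97  95 108 150 167 167 168 167 168 169
202 O  89  86  87  87  88  87  86  86  87  91  99 114 121 109  97  96  88  77  74  71  71  70 109 165 167 167 166 167 166 167
```

No contact felt, so I'm regripping on the bell's own axis. The earlier grip was 11 mm ahead of it. Then I'll raise it partway and finish the turn against the peg.

>>> {"fn": "apply_moves", "kwargs": {
  "targets": [
    {"travel": [0,0,-10],"roll": 0,"jaw": 0},
    {"travel": [0,0,-40],"roll": 0,"jaw": 0},
    {"travel": [0,0,-50],"roll": 0,"jaw": 50},
    {"travel": [9,2,0],"roll": 0,"jaw": 80},
    {"travel": [8,1,0],"roll": 1,"jaw": 80},
    {"travel": [0,0,0],"roll": 0,"jaw": 80},
    {"travel": [0,0,0],"roll": 0,"jaw": 80},
    {"travel": [0,0,0],"roll": 0,"jaw": 80}
  ]
}}

```text
clock: 18.05
tool_pos: [0.5304, -0.0089, 0.2006]
orientation: [180.0, 0.1, 12.3]
force: [-0.0, -0.6, -0.3]
opening: 0.0426
gripper_force: 0.0
```

```bash
python3 - <<'E'
from h import *
print("cross",shift("scene","pics/s6.png",CROSS),"rim",shift("scene","pics/s6.png",RIM))
E
```

```text
cross (0.0, 0.0, 0.995) rim (0.0, 0.0, 0.999)
```

>>> {"fn": "apply_moves", "kwargs": {
  "targets": [
    {"travel": [0,0,20],"roll": 0,"jaw": 80},
    {"travel": [0,0,20],"roll": 0,"jaw": 80},
    {"travel": [0,0,0],"roll": 0,"jaw": 80},
    {"travel": [0,0,0],"roll": 0,"jaw": 80},
    {"travel": [0,0,30],"roll": 0,"jaw": 80},
    {"travel": [0,0,30],"roll": 0,"jaw": 80},
    {"travel": [1,0,18],"roll": 0,"jaw": 80},
    {"travel": [0,0,3],"roll": 0,"jaw": 80},
    {"travel": [0,0,0],"roll": 0,"jaw": 80}
  ]
}}

```text
clock: 19.05
tool_pos: [0.5328, -0.0084, 0.0813]
orientation: [180.0, -0.0, 12.4]
force: [-0.1, 0.5, 0.1]
opening: 0.0802
gripper_force: 0.0
```

>>> {"fn": "apply_moves", "kwargs": {
  "targets": [
    {"travel": [0,0,0],"roll": 0,"jaw": 65},
    {"travel": [0,0,0],"roll": 0,"jaw": 58},
    {"travel": [0,0,0],"roll": 0,"jaw": 55},
    {"travel": [0,0,0],"roll": 0,"jaw": 50},
    {"travel": [0,0,0],"roll": 0,"jaw": 45},
    {"travel": [0,0,0],"roll": 0,"jaw": 45},
    {"travel": [0,0,0],"roll": 0,"jaw": 45},
    {"travel": [0,0,0],"roll": 0,"jaw": 45}
  ]
}}

```text
clock: 19.85
tool_pos: [0.5327, -0.0084, 0.0811]
orientation: [180.0, -0.1, 12.4]
force: [-1.0, -0.2, 5.0]
opening: 0.0532
gripper_force: 30.0
```

>>> {"fn": "apply_moves", "kwargs": {
  "targets": [
    {"travel": [0,0,-5],"roll": 0,"jaw": 45},
    {"travel": [0,0,-10],"roll": 0,"jaw": 45},
    {"travel": [0,0,-10],"roll": 0,"jaw": 45},
    {"travel": [0,0,-5],"roll": 0,"jaw": 45},
    {"travel": [2,0,0],"roll": 0,"jaw": 45},
    {"travel": [2,0,0],"roll": 0,"jaw": 45},
    {"travel": [2,0,0],"roll": 0,"jaw": 45},
    {"travel": [2,0,0],"roll": 0,"jaw": 45},
    {"travel": [1.5,0,0],"roll": 0,"jaw": 45},
    {"travel": [0,0,0],"roll": 0,"jaw": 45}
  ]
}}

```text
clock: 20.85
tool_pos: [0.5403, -0.0068, 0.1094]
orientation: [-180.0, 0.2, 12.3]
force: [-4.0, -1.6, -4.9]
opening: 0.0534
gripper_force: 30.0
```

>>> {"fn": "apply_moves", "kwargs": {
  "targets": [
    {"travel": [1,0,0],"roll": 0,"jaw": 45},
    {"travel": [1,0,0],"roll": 0,"jaw": 45},
    {"travel": [0,0,0],"roll": 0,"jaw": 45}
  ]
}}

```text
clock: 21.15
tool_pos: [0.5416, -0.0064, 0.1094]
orientation: [-180.0, 0.2, 12.3]
force: [-5.9, -1.5, -4.8]
opening: 0.0534
gripper_force: 30.0
```

```bash
cat >> h.py <<'E'
def tilt():
    """bright rim corner in scene -> pitch, from tool pose"""
    t=cv2.imread("pics/s6.png")[212:231,264:298];im=ctrl.snapshot("scene")[:,:,::-1].copy();W=im[190:245,250:310]
    k=4;up=lambda a:cv2.resize(a,None,fx=k,fy=k,interpolation=cv2.INTER_CUBIC)
    _,m,_,l=cv2.minMaxLoc(cv2.matchTemplate(up(W),up(t),cv2.TM_CCOEFF_NORMED))
    c=np.array([l[0]/k+250-264,l[1]/k+190-212]); corner=np.array([280.9,227.8])+c
    return c,m,corner
E
python3 - <<'E'
from h import *
c,m,k=tilt();o=ctrl.get_obs();tp=o["tool_pos"];yaw=np.radians(o["orientation"][2]);u=np.array([np.cos(yaw),np.sin(yaw),0]);v=np.array([-np.sin(yaw),np.cos(yaw),0]);G=tp-[0,0,.003]
print(c,m,k,o["force"],tp)
for p in range(76,98,2):
    s,cc=np.sin(np.radians(p)),np.cos(np.radians(p))
    P=G+u*(.053*cc+.023*s)+v*.027+np.array([0,0,-.053*s+.023*cc]);print(p,proj("scene",P).round(1))
E
```

```text
[-0.75 -8.  ] 0.6545405387878418 [280.15 219.8 ] [-6.43327053 -1.55959614 -5.08833596] [ 0.5415572  -0.00645435  0.10941931]
76 [[276.3 220.7]]
78 [[276.8 220.8]]
80 [[277.4 220.9]]
82 [[278. 221.]]
84 [[278.5 221. ]]
86 [[279.1 221. ]]
88 [[279.7 221. ]]
90 [[280.3 220.9]]
92 [[280.9 220.9]]
94 [[281.6 220.8]]
96 [[282.2 220.6]]
```

>>> {"fn": "apply_moves", "kwargs": {
  "targets": [
    {"travel": [-3,0,0],"roll": 0,"jaw": 45},
    {"travel": [-3,0,0],"roll": 0,"jaw": 45},
    {"travel": [-2,0,3],"roll": 0,"jaw": 45},
    {"travel": [0,0,8],"roll": 0,"jaw": 45},
    {"travel": [0,0,8],"roll": 0,"jaw": 45},
    {"travel": [0,0,6],"roll": 0,"jaw": 45},
    {"travel": [0,0,2],"roll": 0,"jaw": 45},
    {"travel": [0,0,1],"roll": 0,"jaw": 45},
    {"travel": [0,0,0],"roll": 0,"jaw": 45}
  ]
}}

```text
clock: 22.1
tool_pos: [0.5357, -0.0077, 0.0824]
orientation: [180.0, 0.0, 12.3]
force: [-0.2, -0.0, -2.3]
opening: 0.0539
gripper_force: 30.0
```

>>> {"fn": "apply_moves", "kwargs": {
  "targets": [
    {"travel": [0,0,1],"roll": 0,"jaw": 45},
    {"travel": [0,0,1],"roll": 0,"jaw": 45},
    {"travel": [0,0,0],"roll": 0,"jaw": 45}
  ]
}}

```text
clock: 22.4
tool_pos: [0.5357, -0.0077, 0.0806]
orientation: [-180.0, -0.0, 12.3]
force: [0.4, -0.1, -2.1]
opening: 0.0536
gripper_force: 30.0
```

No side force now. Lowering to touch.

>>> {"fn": "apply_moves", "kwargs": {
  "targets": [
    {"travel": [0,0,1],"roll": 0,"jaw": 45},
    {"travel": [0,0,1],"roll": 0,"jaw": 45},
    {"travel": [0,0,0],"roll": 0,"jaw": 45}
  ]
}}

```text
clock: 22.7
tool_pos: [0.5358, -0.0077, 0.08]
orientation: [180.0, -0.0, 12.4]
force: [-4.1, 0.6, 11.7]
opening: 0.0536
gripper_force: 30.0
```

>>> {"fn": "apply_moves", "kwargs": {
  "targets": [
    {"travel": [0,0,1],"roll": 0,"jaw": 45},
    {"travel": [0,0,0],"roll": 0,"jaw": 45}
  ]
}}

```text
clock: 22.9
tool_pos: [0.536, -0.0077, 0.0795]
orientation: [180.0, -0.1, 12.4]
force: [-6.4, 1.1, 15.4]
opening: 0.0535
gripper_force: 30.0
```

Crown contact is firm. Backing off slightly, then releasing and retreating to check numerically.

>>> {"fn": "apply_moves", "kwargs": {
  "targets": [
    {"travel": [0,0,-1.5],"roll": 0,"jaw": 45},
    {"travel": [0,0,0],"roll": 0,"jaw": 56},
    {"travel": [0,0,0],"roll": 0,"jaw": 60},
    {"travel": [0,0,0],"roll": 0,"jaw": 70},
    {"travel": [0,0,0],"roll": 0,"jaw": 80},
    {"travel": [0,0,0],"roll": 0,"jaw": 84},
    {"travel": [0,0,-10],"roll": 0,"jaw": 84},
    {"travel": [0,0,-50],"roll": 0,"jaw": 84},
    {"travel": [0,0,-50],"roll": 0,"jaw": 84},
    {"travel": [0,0,-50],"roll": 0,"jaw": 84}
  ]
}}

```text
clock: 23.9
tool_pos: [0.5353, -0.0079, 0.2418]
orientation: [180.0, -0.0, 12.4]
force: [1.0, -0.4, -0.1]
opening: 0.0841
gripper_force: 0.0
```

>>> {"fn": "apply_moves", "kwargs": {
  "targets": [
    {"travel": [0,-45,-20],"roll": 0,"jaw": 60},
    {"travel": [0,-48,0],"roll": 0,"jaw": 60},
    {"travel": [0,-48,0],"roll": 0,"jaw": 60},
    {"travel": [0,-48,0],"roll": 0,"jaw": 60},
    {"travel": [0,-48,0],"roll": 0,"jaw": 60},
    {"travel": [0,0,0],"roll": 0,"jaw": 60},
    {"travel": [0,0,0],"roll": 0,"jaw": 60}
  ]
}}

```text
clock: 24.6
tool_pos: [0.4845, 0.2248, 0.2596]
orientation: [180.0, -0.0, 12.5]
force: [0.1, 0.5, 0.6]
opening: 0.06
gripper_force: 0.0
```

```bash
cat > fit.py <<'E'
from h import *
# bell pose by silhouette (differs from the bell-free board) + cross: dark/grey low-saturation mask against model hull, both cams
V=[[sx*(.023 if m==0 else .018),sy*.027,.07*m] for m in(0,1) for sx in(-1,1) for sy in(-1,1)]
B={"scene":(240,160,330,250),"top":(255,170,325,245)}
def mask(im,b):
    x0,y0,x1,y1=b;h=cv2.cvtColor(im[y0:y1,x0:x1],cv2.COLOR_BGR2HSV);m=((h[...,1]<70)).astype(np.uint8)
    m=cv2.morphologyEx(m,cv2.MORPH_OPEN,np.ones((3,3)));n,l,s,_=cv2.connectedComponentsWithStats(m)
    return (l==1+s[1:,4].argmax()).astype(np.uint8)
def fit(ims,x0,verbose=True):
    M={n:mask(im,B[n]) for n,im in ims.items()};k=8
    def cost(x):
        R=Ro.from_euler("zyx",x[3:]).as_matrix();P=x[:3]+np.array(V)@R.T;e=0
        for n in M:
            q=proj(n,P)-B[n][:2];hull=cv2.convexHull(((q+.5)*k).astype(np.float32))
            c=np.zeros((M[n].shape[0]*k,M[n].shape[1]*k),np.uint8);cv2.fillPoly(c,[hull.astype(np.int32)],255)
            c=cv2.resize(c,M[n].shape[::-1],interpolation=cv2.INTER_AREA)/255.;e+=np.abs(c-M[n]).sum()
        return e
    from scipy.optimize import minimize
    S=np.array([.003,.003,.003,.05,.08,.05]);r=minimize(lambda y:cost(x0+S*y),np.zeros(6),method="Nelder-Mead",options=dict(initial_simplex=np.vstack([np.zeros(6),np.eye(6)]),maxiter=500))
    x=x0+S*r.x;R=Ro.from_euler("zyx",x[3:]).as_matrix()
    print("bell",x[:3].round(4),np.degrees(x[3:]).round(1),"crown",(x[:3]+R@[0,0,.07]).round(4),"cost",round(r.fun,1),{n:int(m.sum()) for n,m in M.items()})
E
python3 - <<'E'
from fit import *
fit({n:cv2.imread(f"pics/{f}.png") for n,f in(("scene","s6"),("top","t6"))},np.array([.535,-.007,.022,.21,-.1,0]))
n={k:ctrl.snapshot(k)[:,:,::-1].copy() for k in("scene","top")}
cv2.imwrite("pics/s8.png",n["scene"]);cv2.imwrite("pics/t8.png",n["top"])
fit(n,np.array([.535,-.007,.022,.21,-.1,0]));fit(n,np.array([.534,-.007,.022,.21,0,0]))
# cross = brightest spot
for k,b in(("scene",(274,186,296,206)),("top",(280,190,300,215))):
    g=cv2.cvtColor(n[k],cv2.COLOR_BGR2GRAY).astype(float)[b[1]:b[3],b[0]:b[2]];print(k,np.array(np.unravel_index(g.argmax(),g.shape))[::-1]+b[:2],g.max())
    w=g-g.min()
    t=cv2.imread("pics/"+("s6" if k=="scene" else "t6")+".png")
E
```

```text
bell [ 0.5399 -0.0079  0.0235] [10.9 -9.3  0.6] crown [ 0.5286 -0.0086  0.0926] cost 71.8 {'scene': 886, 'top': 371}
bell [ 0.532  -0.0071  0.0228] [10.6 -0.5  0.6] crown [ 0.5314 -0.0078  0.0928] cost 79.9 {'scene': 844, 'top': 376}
bell [ 0.5322 -0.0067  0.023 ] [11.8 -0.6  0.9] crown [ 0.5315 -0.0078  0.0929] cost 83.5 {'scene': 844, 'top': 376}
scene [284 197] 220.0
top [289 203] 170.0
```

Seated: tilt is about 0.5° and the crown is about 2.5 mm off the peg axis. Going for the punch.

>>> {"fn": "apply_moves", "kwargs": {
  "targets": [
    {"travel": [31,4,0],"roll": 0,"jaw": 60},
    {"travel": [31,4,0],"roll": 0,"jaw": 60},
    {"travel": [0,0,20],"roll": 0,"jaw": 60},
    {"travel": [0,0,30],"roll": 0,"jaw": 60},
    {"travel": [0,0,30],"roll": 0,"jaw": 60},
    {"travel": [0,0,30],"roll": 0,"jaw": 60},
    {"travel": [0,0,18],"roll": 0,"jaw": 60},
    {"travel": [0,0,0],"roll": 0,"jaw": 60},
    {"travel": [0,0,0],"roll": 0,"jaw": 60}
  ]
}}

```text
clock: 25.6
tool_pos: [0.5479, 0.2283, 0.1317]
orientation: [180.0, -0.0, 12.3]
force: [0.1, 0.3, 1.3]
opening: 0.0603
gripper_force: 0.0
```

```bash
python3 - <<'E'
from h import *
def sub(new,ref,box):
    x0,y0,x1,y1=box;k=8;up=lambda a:cv2.resize(a,None,fx=k,fy=k,interpolation=cv2.INTER_CUBIC)
    t=cv2.imread(ref)[y0:y1,x0:x1];W=cv2.imread(new)[y0-5:y1+5,x0-5:x1+5]
    _,m,_,l=cv2.minMaxLoc(cv2.matchTemplate(up(W),up(t),cv2.TM_CCOEFF_NORMED));return np.array(l)/k-5,m
a0=np.array([285.4,196.0]);b0=np.array([289.6,205.2])
sa,ma=sub("pics/s8.png","pics/s6.png",(281,192,290,200));sb,mb=sub("pics/t8.png","pics/t6.png",(285,200,295,211))
print(sa,ma,sb,mb,tri([("scene",a0+sa,[0,0,0]),("top",b0+sb,[0,0,0])]))
E
```

```text
[-1.125  0.875] 0.8752596378326416 [-0.625 -1.5  ] 0.9792068600654602 (array([ 0.53145029, -0.0081385 ,  0.09257786]), array([-0.10730819, -0.01448141, -0.06219581,  0.09760634]))
```

>>> {"fn": "apply_moves", "kwargs": {
  "targets": [
    {"travel": [0,0,0],"roll": 0,"jaw": 45},
    {"travel": [0,0,0],"roll": 0,"jaw": 35},
    {"travel": [0,0,0],"roll": 0,"jaw": 28},
    {"travel": [0,0,0],"roll": 0,"jaw": 24},
    {"travel": [0,0,0],"roll": 0,"jaw": 20},
    {"travel": [0,0,0],"roll": 0,"jaw": 14},
    {"travel": [0,0,0],"roll": 0,"jaw": 12},
    {"travel": [0,0,0],"roll": 0,"jaw": 12},
    {"travel": [0,0,0],"roll": 0,"jaw": 12}
  ]
}}

```text
clock: 26.5
tool_pos: [0.5473, 0.2294, 0.1311]
orientation: [-180.0, -0.0, 12.4]
force: [-0.5, 0.9, 1.0]
opening: 0.0193
gripper_force: 30.0
```

>>> {"fn": "apply_moves", "kwargs": {
  "targets": [
    {"travel": [0,0,-5],"roll": 0,"jaw": 12},
    {"travel": [0,0,-15],"roll": 0,"jaw": 12},
    {"travel": [0,0,-30],"roll": 0,"jaw": 12},
    {"travel": [0,0,-30],"roll": 0,"jaw": 12},
    {"travel": [0,0,-30],"roll": 0,"jaw": 12},
    {"travel": [0,0,-20],"roll": 0,"jaw": 12},
    {"travel": [0,0,0],"roll": 0,"jaw": 12},
    {"travel": [0,0,0],"roll": 0,"jaw": 12}
  ]
}}

```text
clock: 27.3
tool_pos: [0.5469, 0.2292, 0.2609]
orientation: [-180.0, 0.0, 12.3]
force: [-0.5, -0.4, -3.2]
opening: 0.0192
gripper_force: 29.9
```

>>> {"fn": "apply_moves", "kwargs": {
  "targets": [
    {"travel": [-7,25,0],"roll": 0,"jaw": 12},
    {"travel": [-13,45,0],"roll": 0,"jaw": 12},
    {"travel": [-13,45,0],"roll": 0,"jaw": 12},
    {"travel": [-13,45,0],"roll": 0,"jaw": 12},
    {"travel": [-13,45,0],"roll": 0,"jaw": 12},
    {"travel": [-6,23,0],"roll": 0,"jaw": 12},
    {"travel": [0,0,0],"roll": 0,"jaw": 12},
    {"travel": [0,0,20],"roll": 0,"jaw": 12},
    {"travel": [0,0,15],"roll": 0,"jaw": 12},
    {"travel": [0,0,0],"roll": 0,"jaw": 12}
  ]
}}

```text
clock: 28.3
tool_pos: [0.5304, -0.0074, 0.2228]
orientation: [-180.0, 0.3, 12.3]
force: [-0.6, 0.1, -2.1]
opening: 0.019
gripper_force: 29.9
```

```bash
python3 - <<'E'
from h import *
im=ctrl.snapshot("scene")[:,:,::-1].copy();cv2.imwrite("pics/s9.png",im)
o=ctrl.get_obs();tp=o["tool_pos"];print(tp,o["force"],"pred tip",proj("scene",tp-[0,0,.1161]).round(1),"collar",proj("scene",tp-[0,0,.058]).round(1),"cross",proj("scene",[.5315,-.0081,.0925]).round(1))
g=cv2.cvtColor(im,cv2.COLOR_BGR2GRAY)
print("    "+" ".join(f"{c:3d}" for c in range(270,300)))
for r in range(160,206,2): print(r," ".join(f"{v:3d}" for v in g[r,270:300]))
E
```

```text
[ 0.5314272  -0.00734455  0.22440114] [ 0.73613737  0.02479867 -1.5101098 ] pred tip [[284.4 191.7]] collar [[284.7 171.1]] cross [[284.2 196.9]]
    270 271 272 273 274 275 276 277 278 279 280 281 282 283 284 285 286 287 288 289 290 291 292 293 294 295 296 297 298 299
160 178 178 179 179 180 183 188 190 190 192 191 177 121  96 112 130 135 117 108  88  95 155 193 195 196 196 196 196 196 197
162 177 177 178 178 178 179 180 184 189 190 191 181 131 118 135 129 138 130 112 100  83 121 168 188 193 195 185 159 146 105
164 176 176 177 177 178 179 180 179 181 186 189 185 152 118 128 135 120 116 116 118 104 119 125 126 133 118 102  93  92  92
166 175 176 176 177 177 177 178 179 179 180 182 182 158 131 118 102  94 106 112 101  99 108 100  95  94  96  96  95  94  91
168 163 175 175 174 176 177 177 178 178 185 216 227 169 125 101  91  94  91  91 105 133 172 158  95  95  95  95  93  94  95
170 172 173 174 173 174 173 176 177 177 202 238 230 148  83  94 102 101  95  85  76 114 202 230 177  92  94  95  95  96  94
172 171 173 175 174 175 174 174 175 176 179 207 240 241 219 138 136 118 114 131 163 16
[... 1321 characters left out ...]
 121 122 123 123 122 123 122 122 123 126 136 154 171 169 169 169 169 170 170 170
196 173 154  84  94 110 122 123 123 125 123 121 122 131 167 205 205 187 130 122 121 119 121 127 143 162 169 169 169 168 169
198 168 138  82  84  83  86  97 116 122 123 123 139 159 147 148 155 169 152 122 123 122 120 120 120 122 132 148 164 170 168
200 166 135  82  82  83  83  82  82  89 103 115 123 124 122 121 121 120 121 120 122 123 120 122 121 121 115  97  99 139 169
202 164 132  83  82  84  84  82  83  82  82  85  94 109 120 122 122 123 121 118 109  86  96  98  86  75  70  71  84 130 168
204 160 114  83  83  82  83  81  81  80  84  83  82  81  84  92 113 128 115 102  95  75  71  69  71  72  72  70  75 109 152
```

The punch shows about 1.7 px right of the cross. I'll correct partly, go closer and measure again.

>>> {"fn": "apply_moves", "kwargs": {
  "targets": [
    {"travel": [1.5,2.5,0],"roll": 0,"jaw": 12},
    {"travel": [0,0,6],"roll": 0,"jaw": 12},
    {"travel": [0,0,5],"roll": 0,"jaw": 12},
    {"travel": [0,0,0],"roll": 0,"jaw": 12},
    {"travel": [0,0,0],"roll": 0,"jaw": 12}
  ]
}}

```text
clock: 28.85
tool_pos: [0.5344, -0.0095, 0.215]
orientation: [180.0, 0.0, 12.3]
force: [0.1, -0.2, -2.7]
opening: 0.0191
gripper_force: 29.9
```

```bash
python3 - <<'E'
from h import *
im=ctrl.snapshot("scene")[:,:,::-1].copy();t=ctrl.snapshot("top")[:,:,::-1].copy();cv2.imwrite("pics/s10.png",im);cv2.imwrite("pics/t10.png",t)
o=ctrl.get_obs();tp=o["tool_pos"];print(tp,o["force"],"pred tip",proj("scene",tp-[0,0,.1161]).round(1))
g=cv2.cvtColor(im,cv2.COLOR_BGR2GRAY)
print("    "+" ".join(f"{c:3d}" for c in range(274,298)))
for r in range(182,204): print(r," ".join(f"{v:3d}" for v in g[r,274:298]))
# old crown without punch
g=cv2.cvtColor(cv2.imread("pics/s8.png"),cv2.COLOR_BGR2GRAY);print("old")
for r in range(192,202): print(r," ".join(f"{v:3d}" for v in g[r,274:298]))
d=cv2.absdiff(t,cv2.imread("pics/t8.png")).max(2)[190:220,275:305];print("top unchanged frac near bell",(d<20).mean())
E
```

```text
[ 0.53461654 -0.00949225  0.21527487] [ 1.06863823 -0.07335853 -2.19639413] pred tip [[282.7 194.7]]
    274 275 276 277 278 279 280 281 282 283 284 285 286 287 288 289 290 291 292 293 294 295 296 297
182 169 167 167 167 171 173 170 162 170 173 172 160 142 145 175 175 176 178 180 178 171 161 126 127
183 169 169 168 166 170 171 169 162 172 173 171 160 142 144 174 174 175 176 177 179 180 178 175 165
184 168 168 168 167 167 168 167 162 172 174 170 159 140 142 173 174 174 175 177 178 179 179 182 181
185 169 168 169 168 167 167 166 161 172 174 169 158 138 142 171 174 174 174 174 176 179 180 181 183
186 170 170 169 168 167 166 162 160 172 174 170 158 138 141 172 171 174 174 174 175 177 178 179 181
187 172 171 169 169 169 167 163 160 172 172 169 156 137 139 171 171 172 173 172 173 175 176 177 180
188 181 180 174 168 168 168 163 162 171 172 167 155 136 139 173 171 170 171 172 173 173 176 176 178
189 186 186 181 172 169 168 164 159 174 171 167 156 145 146 172 172 172 172 171 173 172 173 175 176
190 185 186 186 179 174 167 152 146 138 153 152 150 161 167 172 171 171 170 172 172 172 172 172 173
[... 1653 characters left out ...]
123 136 152 122 121 123 132 151 171 170 169 168 167
196 111 120 123 124 122 123 121 121 131 167 205 203 187 131 123 120 119 122 128 142 163 169 170 168
197  89 102 115 122 123 122 123 120 154 212 220 211 168 121 121 122 120 120 121 124 136 157 169 169
198  83  86  97 116 122 122 123 138 161 147 147 154 169 153 122 121 122 120 118 120 122 132 148 163
199  84  82  84  93 109 121 123 126 131 122 120 123 131 129 122 122 121 121 121 119 119 126 140 134
200  82  82  83  83  89 102 115 122 124 122 122 119 121 120 121 122 122 120 121 125 131 126 102  98
201  83  82  82  81  82  86  97 115 120 123 123 123 120 119 118 119 121 120 122 117 100  87  76  90
top unchanged frac near bell 0.36666666666666664
```

>>> {"fn": "apply_moves", "kwargs": {
  "targets": [
    {"travel": [-1.3,0,4],"roll": 0,"jaw": 12},
    {"travel": [0,0,2],"roll": 0,"jaw": 12},
    {"travel": [0,0,2],"roll": 0,"jaw": 12},
    {"travel": [0,0,1],"roll": 0,"jaw": 12},
    {"travel": [0,0,1],"roll": 0,"jaw": 12},
    {"travel": [0,0,1],"roll": 0,"jaw": 12},
    {"travel": [0,0,0],"roll": 0,"jaw": 12}
  ]
}}

```text
clock: 29.65
tool_pos: [0.5337, -0.0098, 0.2047]
orientation: [180.0, -0.1, 12.4]
force: [-1.5, -0.0, 6.0]
opening: 0.0192
gripper_force: 30.0
```

>>> {"fn": "apply_moves", "kwargs": {
  "targets": [
    {"travel": [0,0,1],"roll": 0,"jaw": 12},
    {"travel": [0,0,1],"roll": 0,"jaw": 12},
    {"travel": [0,0,1],"roll": 0,"jaw": 12},
    {"travel": [0,0,0],"roll": 0,"jaw": 12}
  ]
}}

```text
clock: 30.05
tool_pos: [0.5341, -0.0097, 0.2023]
orientation: [180.0, -0.1, 12.4]
force: [-1.3, 0.4, 8.8]
opening: 0.0194
gripper_force: 30.0
```

>>> {"fn": "apply_moves", "kwargs": {
  "targets": [
    {"travel": [0,0,1],"roll": 0,"jaw": 12},
    {"travel": [0,0,0],"roll": 0,"jaw": 12}
  ]
}}

```text
clock: 30.25
tool_pos: [0.5342, -0.0097, 0.2014]
orientation: [180.0, -0.1, 12.4]
force: [-1.0, 0.0, 9.6]
opening: 0.0193
gripper_force: 30.0
```

>>> {"fn": "apply_moves", "kwargs": {
  "targets": [
    {"travel": [0,0,1],"roll": 0,"jaw": 12},
    {"travel": [0,0,0],"roll": 0,"jaw": 12}
  ]
}}

```text
clock: 30.45
tool_pos: [0.5343, -0.0097, 0.2005]
orientation: [180.0, -0.2, 12.4]
force: [-0.6, 0.4, 9.6]
opening: 0.0194
gripper_force: 30.0
```

>>> {"fn": "apply_moves", "kwargs": {
  "targets": [
    {"travel": [0,0,1],"roll": 0,"jaw": 12},
    {"travel": [0,0,0],"roll": 0,"jaw": 12}
  ]
}}

```text
clock: 30.65
tool_pos: [0.5341, -0.0097, 0.1994]
orientation: [180.0, -0.1, 12.4]
force: [-1.0, 1.0, 8.2]
opening: 0.019
gripper_force: 30.0
```

>>> {"fn": "apply_moves", "kwargs": {
  "targets": [
    {"travel": [0,0,0.7],"roll": 0,"jaw": 12},
    {"travel": [0,0,0],"roll": 0,"jaw": 12}
  ]
}}

```text
clock: 30.85
tool_pos: [0.5334, -0.0097, 0.1977]
orientation: [180.0, -0.0, 12.3]
force: [0.4, -0.2, 4.0]
opening: 0.0194
gripper_force: 30.0
```

Tripped: the push dropped from about 9.6 N to 4 N. Holding briefly, then lifting.

>>> {"fn": "apply_moves", "kwargs": {
  "targets": [
    {"travel": [0,0,0],"roll": 0,"jaw": 12},
    {"travel": [0,0,-2],"roll": 0,"jaw": 12},
    {"travel": [0,0,-4],"roll": 0,"jaw": 12},
    {"travel": [0,0,-6],"roll": 0,"jaw": 12},
    {"travel": [0,0,-15],"roll": 0,"jaw": 12},
    {"travel": [0,0,-20],"roll": 0,"jaw": 12},
    {"travel": [0,0,-18],"roll": 0,"jaw": 12},
    {"travel": [0,0,0],"roll": 0,"jaw": 12},
    {"travel": [0,0,0],"roll": 0,"jaw": 12}
  ]
}}

```text
clock: 31.75
tool_pos: [0.5327, -0.0096, 0.2616]
orientation: [-180.0, 0.0, 12.3]
force: [0.3, 0.4, -2.3]
opening: 0.0191
gripper_force: 29.9
```

>>> {"fn": "apply_moves", "kwargs": {
  "targets": [
    {"travel": [6,-20,0],"roll": 0,"jaw": 12},
    {"travel": [12,-42,0],"roll": 0,"jaw": 12},
    {"travel": [12,-42,0],"roll": 0,"jaw": 12},
    {"travel": [12,-42,0],"roll": 0,"jaw": 12},
    {"travel": [12,-42,0],"roll": 0,"jaw": 12},
    {"travel": [7,-28,0],"roll": 0,"jaw": 12},
    {"travel": [4.4,-14.4,0],"roll": 0,"jaw": 12},
    {"travel": [0,0,0],"roll": 0,"jaw": 12},
    {"travel": [0,0,0],"roll": 0,"jaw": 12},
    {"travel": [0,0,0],"roll": 0,"jaw": 12}
  ]
}}

```text
clock: 32.75
tool_pos: [0.5477, 0.2281, 0.262]
orientation: [180.0, 0.0, 12.3]
force: [0.4, -0.7, -1.4]
opening: 0.0192
gripper_force: 29.9
```

```bash
python3 - <<'E'
from fit import *
n={k:ctrl.snapshot(k)[:,:,::-1].copy() for k in("scene","top")}
fit(n,np.array([.532,-.007,.022,.21,0,0]))
print(ctrl.get_obs()["tool_pos"])
E
```

```text
bell [ 0.5319 -0.0066  0.0226] [10.2 -0.6  1.6] crown [ 0.5311 -0.0086  0.0926] cost 78.2 {'scene': 848, 'top': 377}
[0.54782998 0.22817323 0.26241571]
```

>>> {"fn": "apply_moves", "kwargs": {
  "targets": [
    {"travel": [0,-1.3,30],"roll": 0,"jaw": 12},
    {"travel": [0,0,25],"roll": 0,"jaw": 12},
    {"travel": [0,0,10],"roll": 0,"jaw": 12},
    {"travel": [0,0,10],"roll": 0,"jaw": 12},
    {"travel": [0,0,10],"roll": 0,"jaw": 12},
    {"travel": [0,0,0],"roll": 0,"jaw": 12}
  ]
}}

```text
clock: 33.45
tool_pos: [0.5473, 0.2302, 0.1765]
orientation: [180.0, 0.1, 12.3]
force: [0.2, 0.5, -2.1]
opening: 0.0191
gripper_force: 29.9
```

>>> {"fn": "apply_moves", "kwargs": {
  "targets": [
    {"travel": [0,0,8],"roll": 0,"jaw": 12},
    {"travel": [0,0,8],"roll": 0,"jaw": 12},
    {"travel": [0,0,8],"roll": 0,"jaw": 12},
    {"travel": [0,0,8],"roll": 0,"jaw": 12},
    {"travel": [0,0,7],"roll": 0,"jaw": 12},
    {"travel": [0,0,4],"roll": 0,"jaw": 12},
    {"travel": [0,0,0],"roll": 0,"jaw": 12}
  ]
}}

```text
clock: 34.15
tool_pos: [0.5473, 0.2303, 0.1336]
orientation: [180.0, 0.1, 12.3]
force: [-0.6, -0.5, -0.6]
opening: 0.0192
gripper_force: 29.9
```

>>> {"fn": "apply_moves", "kwargs": {
  "targets": [
    {"travel": [0,0,1],"roll": 0,"jaw": 12},
    {"travel": [0,0,1],"roll": 0,"jaw": 12},
    {"travel": [0,0,0.5],"roll": 0,"jaw": 12},
    {"travel": [0,0,0],"roll": 0,"jaw": 12}
  ]
}}

```text
clock: 34.55
tool_pos: [0.5476, 0.2306, 0.132]
orientation: [-180.0, -0.0, 12.3]
force: [0.1, -0.9, -1.3]
opening: 0.0191
gripper_force: 29.9
```

>>> {"fn": "apply_moves", "kwargs": {
  "targets": [
    {"travel": [0,0,0.7],"roll": 0,"jaw": 12},
    {"travel": [0,0,0.7],"roll": 0,"jaw": 12},
    {"travel": [0,0,0],"roll": 0,"jaw": 12}
  ]
}}

```text
clock: 34.85
tool_pos: [0.5479, 0.2307, 0.1311]
orientation: [-180.0, -0.1, 12.4]
force: [-1.6, 0.2, 3.4]
opening: 0.0194
gripper_force: 30.0
```

Collar contact at the original height (0.1311). Releasing and retreating.

>>> {"fn": "apply_moves", "kwargs": {
  "targets": [
    {"travel": [0,0,0],"roll": 0,"jaw": 22},
    {"travel": [0,0,0],"roll": 0,"jaw": 26},
    {"travel": [0,0,0],"roll": 0,"jaw": 36},
    {"travel": [0,0,0],"roll": 0,"jaw": 50},
    {"travel": [0,0,0],"roll": 0,"jaw": 60},
    {"travel": [0,0,0],"roll": 0,"jaw": 60},
    {"travel": [0,0,-15],"roll": 0,"jaw": 60},
    {"travel": [0,0,-45],"roll": 0,"jaw": 60},
    {"travel": [0,0,-45],"roll": 0,"jaw": 60},
    {"travel": [0,0,-30],"roll": 0,"jaw": 60}
  ]
}}

```text
clock: 35.85
tool_pos: [0.5484, 0.2308, 0.269]
orientation: [-180.0, -0.2, 12.4]
force: [0.7, 0.9, 0.8]
opening: 0.06
gripper_force: 0.0
```

>>> {"fn": "apply_moves", "kwargs": {
  "targets": [
    {"travel": [0,-45,0],"roll": 0,"jaw": 60},
    {"travel": [0,-45,0],"roll": 0,"jaw": 60},
    {"travel": [0,-45,0],"roll": 0,"jaw": 60},
    {"travel": [0,-45,0],"roll": 0,"jaw": 60},
    {"travel": [0,0,0],"roll": 0,"jaw": 60},
    {"travel": [0,0,0],"roll": 0,"jaw": 60},
    {"travel": [0,0,0],"roll": 0,"jaw": 60}
  ]
}}

```text
clock: 36.55
tool_pos: [0.5091, 0.4058, 0.2654]
orientation: [180.0, 0.0, 12.3]
force: [0.2, -0.5, -0.3]
opening: 0.06
gripper_force: 0.0
```

```bash
python3 - <<'E'
from fit import *
n={k:ctrl.snapshot(k)[:,:,::-1].copy() for k in("scene","top")}
fit(n,np.array([.532,-.007,.022,.21,0,0]))
# punch: compare with start pictures
for k,b in(("scene",(325,228,345,280)),("top",(182,186,204,206))):
    x0,y0,x1,y1=b;t=cv2.imread(f"pics/{k}0.png")[y0:y1,x0:x1];W=n[k][y0-6:y1+6,x0-6:x1+6]
    up=lambda a:cv2.resize(a,None,fx=4,fy=4,interpolation=cv2.INTER_CUBIC);_,m,_,l=cv2.minMaxLoc(cv2.matchTemplate(up(W),up(t),cv2.TM_CCOEFF_NORMED));print(k,np.array(l)/4-6,round(m,3))
E
```

```text
bell [ 0.5321 -0.0066  0.0231] [11.8 -0.6  0.8] crown [ 0.5313 -0.0075  0.0931] cost 86.3 {'scene': 849, 'top': 367}
scene [0.   0.25] 0.985
top [-0.25 -0.25] 0.991
```

The punch matches its starting pictures to within 0.25 px, and the bell is still seated. Handing in.

```bash
python3 -c "
from plant import ctrl
print(ctrl.close_job())"
```

```text
the job is handed in; nothing more can be done
None
```

I handed the job in at about 37 s: the bell sits upright on the smallest peg, the punch tripped on the crown's cross (push fell from about 10 N to 4 N), and it is back in its holder; no verdict was returned.

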